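Index a stopper-boring jig to the third notch and hold it for boring

TASK

Set the stopper-boring jig for its next hole: press the round thumb pad of the raised index arm down until the catch clicks and holds the arm down by itself, then take the bar knob and turn the dividing plate clockwise (seen from above) to the third click, not past it. Finish while still gripping the knob there, so the plate cannot creep when the borer is pushed in, and do not disturb the loose things around the jig.

Things in the scene. Friction and masses are not known exactly. Their poses are not given: they have to be found in the camera images.
- boring_jig: Grey stopper-boring jig, fixed to the worktop, 205 x 230 mm. Origin on the worktop below the axis of the bar knob, z up, +x away from the robot. Index arm: hinge axle at x=-135 mm, y=0, 68 mm high; it runs along +x to a sprung roller over the plate's rim at x=-42. Its catch, a spring bolt in a dark block 59 mm high, stands at x=-68, y=16 to 38, its pull knob out to y=52.
- borer (a point): Top of the steel cork borer that stands in the guide bush over the black rubber stopper; nothing to do here, keep clear. At x=9, y=-125 mm in the jig's frame, 134 mm high. The stopper (top 84 mm high) sits in a cup 60 mm across at y=-125, which a belt turns with the plate.
- index_arm (a joint): Index arm, rad: 0 = up (as found), grows as it is pressed down, stop at 0.315. A spring pushes it up; pushing the bevelled bolt of the catch aside takes 2 to 5 N at the pad, the stop is reached at 7 N. At about 0.28 (level) the bolt snaps over; let go, it stays at 0.27: latched, its roller in a notch of the plate. Pressed less far, it springs back up. Turning the knob does not release it.
- index_lever: Dark steel index arm, 105 mm long, 13 mm wide, with a round black thumb pad on top, 29 mm across, 9 mm thick, 53 mm from the hinge. Origin on the hinge axis (68 mm high); x axis along the arm towards the knob, raised by 16 degrees as found.
- pad_top (a point): Centre of the top of the thumb pad; in the jig's frame at x=-88 mm, y=0, 97 mm high while the arm is up; x=-82 mm, 83 mm high when latched; 81 mm high at the arm's stop. Press straight down here. It stays the highest thing of the arm and its catch.
- dividing_plate (a joint): Angle of plate and knob, rad, positive = clockwise from above. 0 = home notch under the roller; a notch every 0.349 (20 degrees): the third click is at 1.047. Found within 0.11 of 0. Arm up: turns almost freely. Arm latched: the roller draws it to 0; it then takes 0.09 N m to leave a notch, nothing at the crest half way, and it drops into the next notch and stays there if let go.
- index_knob: Black bar knob on the dividing plate (steel, 96 mm across, 18 rounded teeth, tops 57 mm high). Grip bar 50 mm long, 14 thick, from 66 to 96 mm above the worktop, on a round foot 42 mm across, 63 high. Origin on the axis, 47 mm high; x axis along the bar, away from the white line. At plate angle 0 the bar stands 30 degrees counter-clockwise of the jig's x axis, at the third click 30 clockwise.
- knob_grip (a point): On the knob's axis, 85 mm above the worktop, at the height to grip the bar (across its 14 mm thickness, from above); its x axis runs along the bar, its y axis across it. The fingertips may reach down to 65 mm above the worktop there.
- spare_stopper: Loose black rubber stopper, 33 mm across, 27 mm high, on the worktop in front of the stopper cup: leave it alone. Origin at its underside.
- sample_jar: Sample jar with a blue screw lid, 59 mm across, 65 mm high, beside the spare stopper: leave it alone. Origin at its underside.
- marker_pen: White pen lying on the worktop to the left of the jig, 145 mm long along its y axis: leave it alone.
- beaker: Empty plastic beaker, 70 mm across, 92 mm high, on the worktop further left: leave it alone. Origin at its underside.

How it is judged:
By the outcome, as a careful person would: the job done as asked, in the order asked, and still so for the second after the job is handed in, while the arm keeps its last pose, push and grip.
It also fails if it takes over 42 s, if anything falls off the work surface, if the arm or the gripper's body presses on something with over 40 N, if the wrist force passes 120 N, or if a joint passes its speed limit or range.

ROBOT

A 6-joint arm with a two-finger parallel gripper is mounted at the origin on a cart in front of the work surface, level with it; the furniture and walls round the work are solid. World frame = base frame: x ahead of the robot, y to its left, z up, the work surface at z = 0. Lengths are in m, angles in rad, forces in N, time in s.
With the tool pointing down it reaches from about 0.325 to 1 m from the base axis. Payload 5.1 kg.
Tool frame: the origin (TCP) lies midway between the tips of the shut fingers; the grasp point (between the pads) lies 19 mm behind it; z points along the fingers, y is the line along which they close (so a half turn about z gives the same grasp; the last joint's range is limited). The gripper opens to 85 mm and grips with 20 to 120 N. Pads are 22 mm wide; open, the fingers measure 114 mm over their backs; the gripper's body (76 mm by 85 mm) begins 54 mm behind the grasp point. The pads swing forward as they close: fully open they stand 13 mm farther back than shut.
Start: joints at [-1.314, 0.124, 1.65, -0, 1.367, -0.083], TCP at [0.217, -0.613, 0.231] pointing down, gripper open.
Joint ranges: [-2.61, 2.61], [-1.02, 2.33], [0.03, 2.71], [-1.35, 4.49], [0.32, 2.68], [-2.91, 2.91]. Speed limits (rad/s): [2.57, 2.57, 3.14, 3.14, 3.14, 3.14].

INTERFACE

Orientations are given as a 3x3 rotation matrix whose columns are the frame's x, y, z axes.
In Python, from workcell import get_obs, snapshot, sign_off gives the robot as it stands.
- The arm moves only by the tool play_rows, never from a script. Its argument "plan" is a list of rows, each a list of 3 entries, a list of its own where there are three numbers: the shift along the tool's x, y, z in m, then the turn, a rotation vector about the tool's x, y, z in rad, then the closure, from 0 (fully open) to 1 (shut). A call has 1 to 8 rows; each row is the pose to reach, as a shift and turn from the pose commanded when the call began, along the tool's axes at that moment; what a row does not reach only later rows make up. A row lasts 1/10 s, in which the tool goes at most 50 mm and 8.59 degrees, less where a joint would pass 70% of its speed; a pose out of reach is approached as far as the arm can. A call with a gripper value outside its range is refused whole. The fingers move at their own pace and stop on an object; the grip force is fixed at half the most. Time passes only in rows, so rows that repeat a pose let the fingers close. It gives the time, the measured TCP pose, the force, the opening and the grip force at its end, in the units of the state.
- get_obs(): the state, without advancing time (a new reading comes with each control period).
- snapshot(name): name is "side" or "top" or "wrist"; returns a dict with "color" (400x640x3 uint8, red, green, blue), "vfov" (degrees; the focal length in pixels is half the picture's height over the tangent of half this angle, whatever the lens; pixels are square), "cx", "cy" (the principal point, pixels), "k1" (the pictures are not rectified: a ray, as slopes to the right and down, at radius r is drawn at 1 + k1 r^2 times it, then the intrinsics apply), "R" (3x3) and "t" (3): a world point X has camera coordinates R X + t. Camera axes: x right, y down, z forward; pixel columns grow to the right and rows downward; lengths in m; the calibration is good to about 2 mm. A picture is of the moment at which its call begins. There is no depth.
- sign_off(): hands the job in; it is judged then, once.
The state is a dict: "time": time; "joint_pos": joint angles; "joint_vel": joint speeds; "joint_torque": joint torques, N m; "ee_pos": TCP position; "tool_rot": TCP orientation; "wrist_force": force on the tool from outside, world axes, zero at the start; "moment": the same for the moment, N m; "grip_width": opening from 0.0 (shut) to 1.0 (fully open); "finger_force": force on a finger pad.
Only numpy, scipy, OpenCV 4.12 (cv2) and the standard library are available. Lean on these libraries where they do the work, as an engineer would, in place of code of your own. Each camera call takes 0.05 s, during which the arm holds its last target. There are 200 camera calls.

## Working session

There is one attempt and no reset: what is moved stays moved. The work goes in short steps, Python scripts to look and compute and a tool call to move; the robot and the scene stay as the last step left them, time stands still between calls to the robot, and variables do not carry over. Pictures are saved under pics/ and viewed, at most 10 in all, crops included, and the job is handed in when it is done.

Besides the shell and the picture viewer there is one more tool, called by a JSON object that holds its "name" and its "arguments", one argument or row to a line. play_rows: Moves the arm, as the interface text tells. Its arguments: {"type":"object","properties":{"plan":{"type":"array","items":{"type":"array"}}},"required":["plan"]}

```bash
mkdir -p pics; cat > h.py <<'E'
import numpy as np, cv2
from workcell import get_obs, snapshot, sign_off
def K(s):
    h,w=s["color"].shape[:2]; f=h/2/np.tan(np.radians(s["vfov"])/2)
    return f
def proj(s,X):
    c=np.atleast_2d(X)@np.array(s["R"]).T+np.array(s["t"]); m=c[:,:2]/c[:,2:]
    m=m*(1+s["k1"]*(m**2).sum(1,keepdims=True)); return m*K(s)+[s["cx"],s["cy"]]
def ray(s,p):
    d=(np.array(p,float)-[s["cx"],s["cy"]])/K(s); m=d.copy()
    for _ in range(30): m=d/(1+s["k1"]*(m@m))
    R=np.array(s["R"]); return -R.T@np.array(s["t"]), R.T@np.r_[m,1]
def onz(s,p,z):
    o,d=ray(s,p); return o+d*(z-o[2])/d[2]
def save(n,im): cv2.imwrite(f"pics/{n}.png",im[:,:,::-1])
E
python3 - <<'E'
from h import *
import pickle
for n in("top","side"):
    s=snapshot(n); pickle.dump(s,open(n+".pkl","wb")); save(n+"0",s["color"])
    print(n,s["vfov"],s["cx"],s["cy"],s["k1"],-np.array(s["R"]).T@s["t"],np.round(s["R"],2).tolist())
o=get_obs();print(o["time"],o["tool_rot"],o["ee_pos"],o["grip_width"])
E
```

```text
top 53.27545599472976 323.99721466334836 203.66848286671544 -0.053699348957859244 [0.31244735 0.04950171 1.07726017] [[0.01, -1.0, 0.01], [-0.98, -0.01, -0.19], [0.19, -0.01, -0.98]]
side 48.897433443699484 321.8793920630813 197.63821032840934 -0.11484026508035464 [-0.0592275   0.85115978  1.02510888] [[-0.81, -0.59, -0.0], [-0.4, 0.56, -0.72], [0.42, -0.59, -0.69]]
0.1 [[ 9.42818973e-01  3.33304907e-01 -4.73126336e-04]
 [ 3.33305199e-01 -9.42817171e-01  1.85088402e-03]
 [ 1.70837091e-04 -1.90274404e-03 -9.99998175e-01]] [ 0.21647408 -0.6122995   0.23015876] 1.0000367841251585
```

View pics/top0.png

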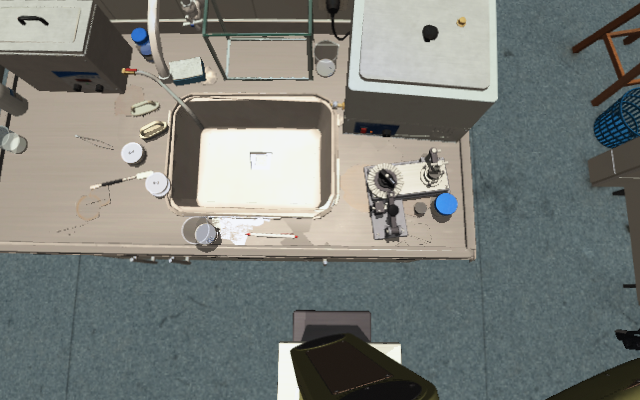

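View pics/side0.png

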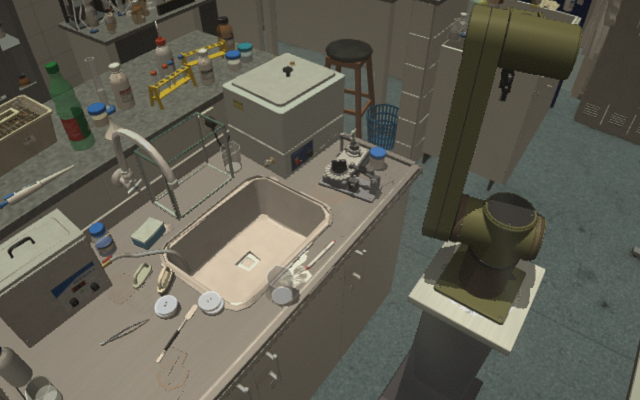

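The jig is at about (385,180) in the top view and about (350,170) in the side view. I'll enlarge both.

```bash
python3 - <<'E'
from h import *
import pickle
t=pickle.load(open("top.pkl","rb"));s=pickle.load(open("side.pkl","rb"))
a=cv2.resize(t["color"][140:250,350:470],None,fx=5,fy=5,interpolation=cv2.INTER_CUBIC)
save("topc",a)
b=cv2.resize(s["color"][115:215,305:405],None,fx=6,fy=6,interpolation=cv2.INTER_CUBIC);save("sidec",b)
# distances: plate centre guess
print(onz(t,(386,180),.06),onz(t,(446,204),.06))
E
```

```text
[ 0.56987623 -0.11914025  0.06      ] [ 0.50732032 -0.27561146  0.06      ]
```

View pics/topc.png

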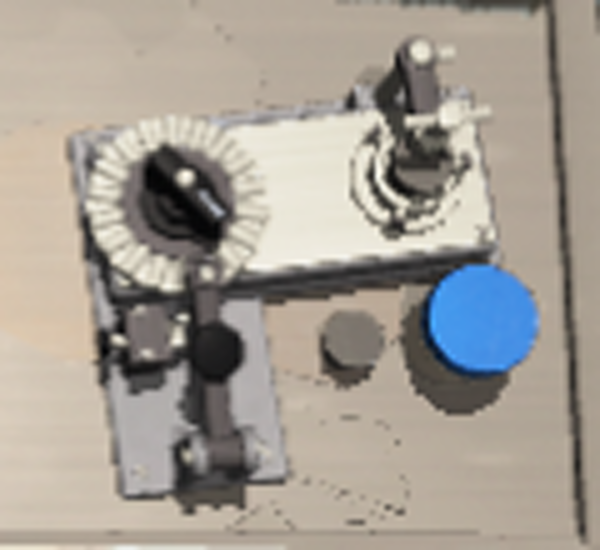

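View pics/sidec.png

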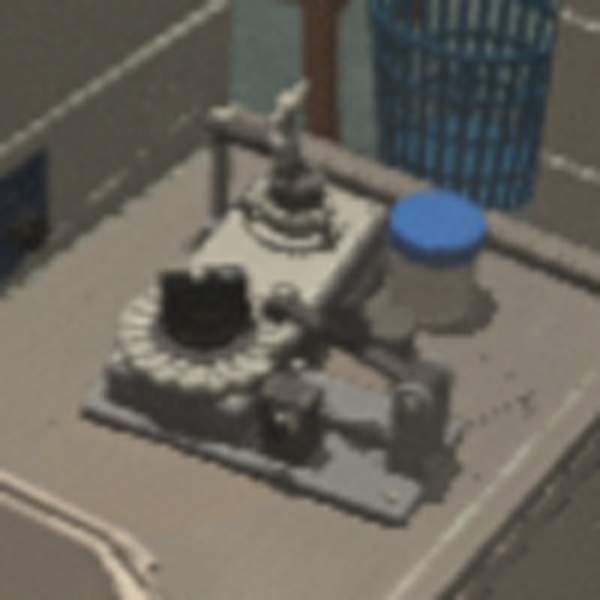

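```bash
python3 - <<'E'
from h import *
import pickle
t=pickle.load(open("top.pkl","rb"));s=pickle.load(open("side.pkl","rb"))
f=lambda x,y:((x+.5)/5-.5+350,(y+.5)/5-.5+140)
pad=onz(t,f(216,350),.095)
pl=onz(t,f(178,203),.057)
print("pad",pad,"plate",pl,"dist",np.hypot(*(pl-pad)[:2]),"yaw",np.degrees(np.arctan2(*(pl-pad)[1::-1])))
# base edges at z~.01
for a,b in [((120,495),(285,478)),((285,478),(262,300)),((120,495),(92,290)),((72,135),(120,495))]:
    A,B=onz(t,f(*a),.01),onz(t,f(*b),.01);print(A.round(3),B.round(3),np.hypot(*(B-A)[:2]),np.degrees(np.arctan2(*(B-A)[1::-1])))
A,B=onz(t,f(220,230),.096),onz(t,f(160,160),.096);print("bar",A,B,np.hypot(*(B-A)[:2]),np.degrees(np.arctan2(*(A-B)[1::-1])))
g=lambda x,y:((x+.5)/6-.5+305,(y+.5)/6-.5+115)
print("side plate",onz(s,g(205,330),.057),"sidepad",onz(s,g(390,330),.095))
print("lid",onz(t,f(483,318),.065),"spare",onz(t,f(352,338),.027),"borer",onz(t,f(420,50),.134))
E
```

```text
pad [ 0.48481328 -0.12896245  0.095     ] plate [ 0.57006459 -0.11750619  0.057     ] dist 0.08601762975963509 yaw 7.653679429361443
[ 0.42  -0.091  0.01 ] [ 0.43 -0.18  0.01] 0.08989467046513579 -83.62559557727414
[ 0.43 -0.18  0.01] [ 0.528 -0.17   0.01 ] 0.09822873876259833 5.801509182436299
[ 0.42  -0.091  0.01 ] [ 0.532 -0.077  0.01 ] 0.11307607832167335 7.066080918828389
[ 0.62  -0.067  0.01 ] [ 0.42  -0.091  0.01 ] 0.20143944185895765 -173.14531916634874
bar [ 0.54639778 -0.13221571  0.096     ] [ 0.58268514 -0.1023591   0.096     ] 0.046991377665266995 -140.55303946857396
side plate [ 0.57028581 -0.11508916  0.057     ] sidepad [ 0.46345207 -0.13656138  0.095     ]
lid [ 0.50848913 -0.27464148  0.065     ] spare [ 0.50408901 -0.21500157  0.027     ] borer [ 0.63067211 -0.22756549  0.134     ]
```

{"name": "play_rows", "arguments": {
  "plan": [
    [[0.4145,-0.367,0],[0,0,-0.307],1],
    [[0.4145,-0.367,0],[0,0,-0.307],1],
    [[0.4145,-0.367,0],[0,0,-0.307],1],
    [[0.4145,-0.367,0],[0,0,-0.307],1],
    [[0.4145,-0.367,0],[0,0,-0.307],1],
    [[0.4145,-0.367,0],[0,0,-0.307],1],
    [[0.4145,-0.367,0],[0,0,-0.307],1],
    [[0.4145,-0.367,0],[0,0,-0.307],1]
  ]
}}

```text
time: 0.9
ee_pos: [0.4109, -0.261, 0.231]
tool_rot: [[0.798, 0.602, -0.0], [0.602, -0.798, 0.0], [0.0, -0.0, -1.0]]
wrist_force: [1.8, 0.6, 0.4]
grip_width: -0.002
finger_force: 0.0
```

```bash
cat >> h.py <<'E'
def go(P,psi):
    """shift and turn (tool axes) to TCP P, pointing down, tool x at heading psi deg"""
    from scipy.spatial.transform import Rotation as Rt
    o=get_obs(); R=np.array(o["tool_rot"]); c,s_=np.cos(np.radians(psi)),np.sin(np.radians(psi))
    T=np.array([[c,s_,0],[s_,-c,0],[0,0,-1]])
    print("t",o["time"],"pos",np.round(o["ee_pos"],4),"psi",np.degrees(np.arctan2(R[1,0],R[0,0])),"j",np.round(o["joint_pos"],2),"F",np.round(o["wrist_force"],1),"w",o["grip_width"])
    print("shift",(R.T@(np.array(P)-o["ee_pos"])).round(4),"turn",Rt.from_matrix(R.T@T).as_rotvec().round(4))
E
python3 -c "
from h import *
go([.4835,-.128,.23],37)"
```

```text
t 0.9 pos [ 0.4109 -0.261   0.231 ] psi 37.03414768992619 j [-0.68 -0.25  2.    0.    1.38  0.25] F [1.8 0.6 0.4] w -0.0021468634774293007
shift [ 0.138  -0.0624  0.001 ] turn [-0.0001 -0.      0.0006]
```

{"name": "play_rows", "arguments": {
  "plan": [
    [[0.138,-0.0625,0],[0,0,0],1],
    [[0.138,-0.0625,0],[0,0,0],1],
    [[0.138,-0.0625,0],[0,0,0],1],
    [[0.138,-0.0625,0],[0,0,0],1],
    [[0.138,-0.0625,0],[0,0,0],1],
    [[0.138,-0.0625,0],[0,0,0],1]
  ]
}}

```text
time: 1.5
ee_pos: [0.4826, -0.1305, 0.2309]
tool_rot: [[0.798, 0.602, -0.001], [0.602, -0.798, -0.0], [-0.001, -0.0, -1.0]]
wrist_force: [-0.4, -1.1, 0.2]
grip_width: 0.0
finger_force: 0.0
```

```bash
python3 -c "
from h import *
import pickle
s=snapshot('wrist');pickle.dump(s,open('w.pkl','wb'));save('w0',s['color'])
go([.4835,-.128,.23],37)
print(s['vfov'],-np.array(s['R']).T@s['t'])
print('pad',proj(s,[.4835,-.128,.097]),'tcp',proj(s,get_obs()['ee_pos']),'knob',proj(s,[.57,-.117,.096]))"
```

```text
t 1.55 pos [ 0.4825 -0.1309  0.2311] psi 36.96850401369538 j [-0.37 -0.21  1.98 -0.    1.38  0.55] F [-1.1 -0.1 -0.5] w 0.001438712825311014
shift [ 0.0025 -0.0018  0.0011] turn [-0.0002  0.0005 -0.0005]
63.821099080136534 [ 0.54152691 -0.08726452  0.37327808]
pad [[317.23875194 190.90045465]] tcp [[318.56571228 263.83835397]] knob [[369.57377274 101.78818087]]
```

View pics/w0.png

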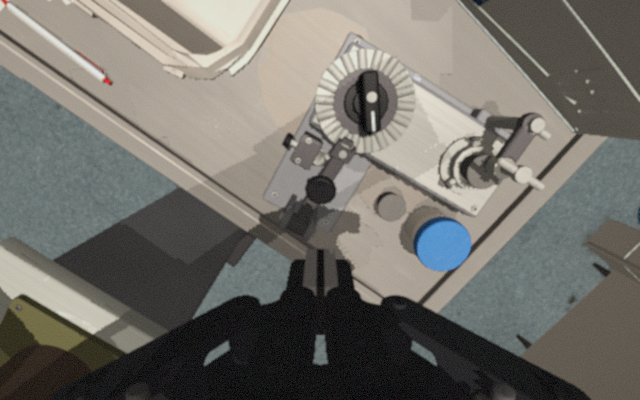

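The pad is centred at (320,189) and the bar spans (370,72)–(372,132), with its bolt at (372,97). Next I measure the exact values.

```bash
python3 - <<'E'
from h import *
import pickle
s=pickle.load(open("w.pkl","rb"));im=s["color"]
m=(im.max(2)<45).astype(np.uint8)
n,l,st,c=cv2.connectedComponentsWithStats(m[:235],connectivity=4)
for i in range(1,n):
    if st[i,4]>120 and 280<c[i,0]<420: print(st[i],c[i])
print(onz(s,(320,188.5),.0965),onz(s,(372,97.5),.097),onz(s,(365,100),.057))
A,B=onz(s,(370,71),.096),onz(s,(373,133),.096);print(A,B,np.hypot(*(A-B)[:2]),np.degrees(np.arctan2(*(A-B)[1::-1])))
p=[(x,y) for x,y in [(352,37),(265,197)]]
A,B=[onz(s,q,.01) for q in p];print(A,B,np.degrees(np.arctan2(*(A-B)[1::-1])))
x,y,w,h=310,50,110,110
b=cv2.resize(im[40:240,240:440],None,fx=3,fy=3,interpolation=cv2.INTER_CUBIC);save("wc",b)
E
```

```text
[353  73  18  62 429] [361.36829837 105.25641026]
[306 175  29  28 453] [319.68874172 189.5584989 ]
[ 0.48662622 -0.12870842  0.0965    ] [ 0.57371071 -0.11633467  0.097     ] [ 0.57264324 -0.11673132  0.057     ]
[ 0.58863586 -0.10214095  0.096     ] [ 0.55219951 -0.13541803  0.096     ] 0.049345429981135044 42.40524751931585
[ 0.61749361 -0.07111204  0.01      ] [ 0.42234902 -0.09629417  0.01      ] 7.35301177145794
```

View pics/wc.png

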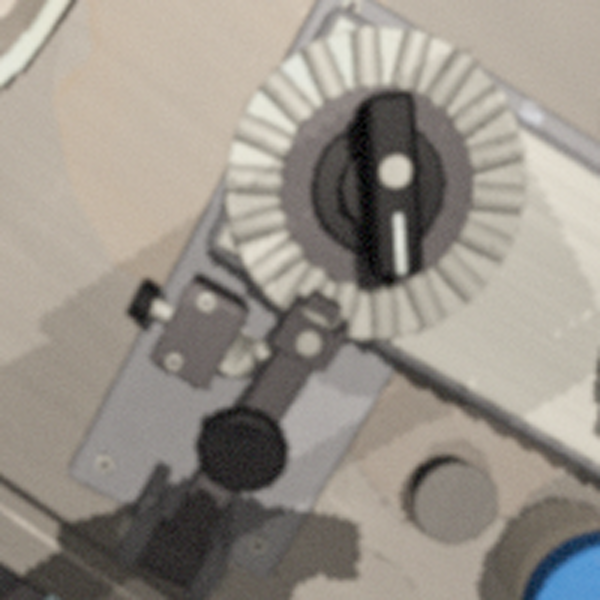

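```bash
python3 -c "
from h import *
go([.4877,-.128,.105],37)"
```

```text
t 1.55 pos [ 0.4825 -0.1309  0.2311] psi 36.96850401369538 j [-0.37 -0.21  1.98 -0.    1.38  0.55] F [-1.1 -0.1 -0.5] w 0.001438712825311014
shift [0.006  0.0008 0.1261] turn [-0.0002  0.0005 -0.0005]
```

{"name": "play_rows", "arguments": {
  "plan": [
    [[0.006,0.001,0.04],[0,0,0],1],
    [[0.006,0.001,0.08],[0,0,0],1],
    [[0.006,0.001,0.11],[0,0,0],1],
    [[0.006,0.001,0.124],[0,0,0],1],
    [[0.006,0.001,0.124],[0,0,0],1],
    [[0.006,0.001,0.124],[0,0,0],1]
  ]
}}

```text
time: 2.15
ee_pos: [0.4891, -0.1282, 0.1087]
tool_rot: [[0.799, 0.602, 0.002], [0.602, -0.799, -0.001], [0.001, 0.002, -1.0]]
wrist_force: [0.1, -0.1, -0.1]
grip_width: 0.002
finger_force: 0.0
```

```bash
python3 -c "
from h import *
go([.4877,-.128,.081],37)
s=snapshot('wrist');print(proj(s,get_obs()['ee_pos']),proj(s,[.4855,-.1285,.097]))
save('w1',cv2.resize(s['color'][100:300,220:420],None,fx=3,fy=3))"
```

```text
t 2.15 pos [ 0.4891 -0.1282  0.1087] psi 36.98422341965155 j [-0.36 -0.09  2.08 -0.    1.15  0.56] F [ 0.1 -0.1 -0.1] w 0.002303114221177742
shift [-0.0011 -0.001   0.0277] turn [ 0.0015 -0.001  -0.0003]
[[318.63622381 262.99384235]] [[314.4386149  258.21875821]]
```

View pics/w1.png

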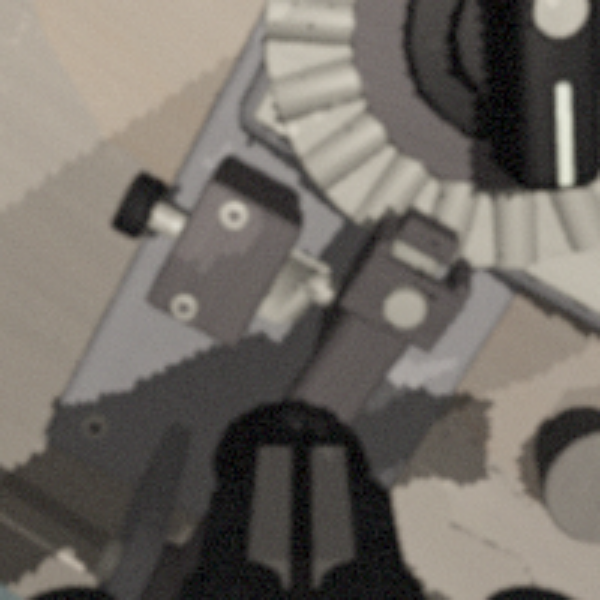

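Fingertips are over the pad: its centre is near crop (291,473), within about 3 mm of the tool point. I press slowly.

{"name": "play_rows", "arguments": {
  "plan": [
    [[-0.001,0,0.008],[0,0,0],1],
    [[-0.001,0,0.012],[0,0,0],1],
    [[-0.001,0,0.016],[0,0,0],1],
    [[-0.001,0,0.019],[0,0,0],1],
    [[-0.001,0,0.022],[0,0,0],1],
    [[-0.001,0,0.0245],[0,0,0],1],
    [[-0.001,0,0.0265],[0,0,0],1],
    [[-0.001,0,0.0265],[0,0,0],1]
  ]
}}

```text
time: 3.0
ee_pos: [0.489, -0.1278, 0.0819]
tool_rot: [[0.798, 0.603, 0.003], [0.603, -0.798, -0.0], [0.002, 0.002, -1.0]]
wrist_force: [3.3, -0.1, 5.4]
grip_width: 0.003
finger_force: 2.9
```

{"name": "play_rows", "arguments": {
  "plan": [
    [[0,0,0.0008],[0,0,0],1],
    [[0,0,0.0016],[0,0,0],1],
    [[0,0,0.0016],[0,0,0],1],
    [[0,0,0.0016],[0,0,0],1]
  ]
}}

```text
time: 3.4
ee_pos: [0.4893, -0.1278, 0.0808]
tool_rot: [[0.798, 0.603, 0.004], [0.603, -0.798, -0.0], [0.003, 0.002, -1.0]]
wrist_force: [2.9, 1.3, 7.2]
grip_width: 0.005
finger_force: 3.4
```

{"name": "play_rows", "arguments": {
  "plan": [
    [[0,0,0.0008],[0,0,0],1],
    [[0,0,0.0008],[0,0,0],1],
    [[0,0,-0.002],[0,0,0],1],
    [[0,0,-0.005],[0,0,0],1],
    [[0,0,-0.005],[0,0,0],1]
  ]
}}

```text
time: 3.9
ee_pos: [0.4869, -0.1276, 0.0837]
tool_rot: [[0.798, 0.603, -0.002], [0.603, -0.798, 0.0], [-0.001, -0.001, -1.0]]
wrist_force: [-0.3, -0.6, -0.5]
grip_width: 0.003
finger_force: 0.0
```

No force is left on the fingers with the pad at 83 mm, so the arm appears latched. I raise and move above the knob, with the gripper opening.

{"name": "play_rows", "arguments": {
  "plan": [
    [[0,0,-0.05],[0,0,0],1],
    [[0,0,-0.1],[0,0,0],0.8],
    [[0.03,0.02,-0.13],[0,0,0],0.5],
    [[0.07,0.04,-0.13],[0,0,0],0.3],
    [[0.07,0.04,-0.13],[0,0,0],0.3],
    [[0.07,0.04,-0.13],[0,0,0],0.3],
    [[0.07,0.04,-0.13],[0,0,0],0.3]
  ]
}}

```text
time: 4.6
ee_pos: [0.5662, -0.1174, 0.2126]
tool_rot: [[0.798, 0.602, -0.003], [0.603, -0.798, 0.001], [-0.002, -0.002, -1.0]]
wrist_force: [-0.6, -0.4, 0.1]
grip_width: 0.703
finger_force: 0.0
```

```bash
python3 -c "
from h import *
import pickle
go([.572,-.117,.21],37)
s=snapshot('wrist');pickle.dump(s,open('w2.pkl','wb'));save('w2',s['color'])
print('knob',proj(s,[.572,-.117,.096]),'pad',proj(s,[.490,-.1277,.083]),proj(s,[.4855,-.1285,.097]))"
```

```text
t 4.6 pos [ 0.5662 -0.1174  0.2126] psi 37.049496149409016 j [-0.3  -0.02  1.83 -0.    1.33  0.63] F [-0.6 -0.4  0.1] w 0.70262061396903
shift [0.0048 0.0032 0.0026] turn [-0.0025  0.0021  0.0009]
knob [[322.949105   192.86289403]] pad [[279.08406827 263.33280209]] [[275.05282126 274.5990508 ]]
```

View pics/w2.png

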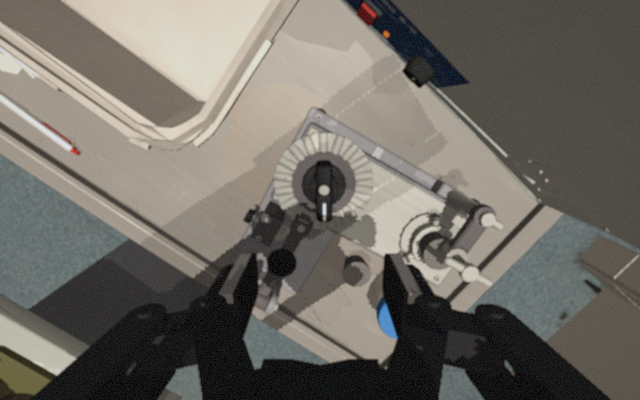

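The pad is at (282,263), matching the latched prediction. The bar lies at (323,162)–(325,220), so it is nearly aligned with the tool.

```bash
python3 - <<'E'
from h import *
import pickle
s=pickle.load(open("w2.pkl","rb"));im=s["color"]
m=((im.max(2)<60)).astype(np.uint8)[150:235,295:350]
for r in range(155,226,6):
    print(r,"".join('#' if v<40 else '+' if v<60 else '-' if v<150 else 'W' for v in im[r,300:350].max(1)))
A,B=onz(s,(322.8,162),.096),onz(s,(325,219.5),.096);print(A,B,(A+B)/2,np.hypot(*(A-B)[:2]),np.degrees(np.arctan2(*(A-B)[1::-1])))
P=onz(s,(281.7,263.3),.083);C=onz(s,(323.5,180.5),.057);D=onz(s,(323.6,190),.097);print(P,C,D,np.degrees(np.arctan2(*(C-P)[1::-1])),np.hypot(*(C-P)[:2]))
E
```

```text
155 WWWWWWWW---------------------------------WWWWWWWWW
161 ------------------++#########+-------------------W
167 -----------++++####+++++#+#+++##+++++-------------
173 ------++++++++#####++++++++++++#+-++++++++--------
179 ---+++++++++++++#+#+#++++++++++##+##++++++++------
185 --+++++++##+++++###+--------+##+#++++++++++++-----
191 ---+#++++#+++#+##+--WWWWWWWWW-+##++++++-++++------
197 -------+####++###++++++++++++++###++#+++----------
203 -++-+---------+####++--WW--+++##+---------------WW
209 -------+++++-+++##+++--WWW--+##+----------WWWWWWWW
215 ++#+#+++--------+####+--WW-++##+------W--WWW------
221 ++----++++++-------++++---++++--------------------
[ 0.59249573 -0.10126575  0.096     ] [ 0.55433239 -0.13263556  0.096     ] [ 0.57341406 -0.11695066  0.096     ] 0.04940146670268109 39.41980094364927
[ 0.49151846 -0.12963893  0.083     ] [ 0.57389772 -0.11653518  0.057     ] [ 0.57448102 -0.11578192  0.097     ] 9.03809339505893 0.08341492583525965
```

```bash
python3 -c "
from h import *
go([.573,-.1166,.070],38)"
```

```text
t 4.65 pos [ 0.5662 -0.1174  0.213 ] psi 37.037827163387696 j [-0.3  -0.02  1.83 -0.    1.33  0.63] F [-0.8  0.4 -0.2] w 0.6982142626930045
shift [0.0061 0.0037 0.143 ] turn [-0.0019  0.0016 -0.0168]
```

{"name": "play_rows", "arguments": {
  "plan": [
    [[0.006,0.0037,0.04],[0,0,-0.017],0.3],
    [[0.006,0.0037,0.075],[0,0,-0.017],0.3],
    [[0.006,0.0037,0.105],[0,0,-0.017],0.3],
    [[0.006,0.0037,0.125],[0,0,-0.017],0.3],
    [[0.006,0.0037,0.138],[0,0,-0.017],0.3],
    [[0.006,0.0037,0.141],[0,0,-0.017],0.3],
    [[0.006,0.0037,0.141],[0,0,-0.017],0.3],
    [[0.006,0.0037,0.141],[0,0,-0.017],0.3]
  ]
}}

```text
time: 5.45
ee_pos: [0.5756, -0.1172, 0.0749]
tool_rot: [[0.788, 0.616, 0.003], [0.616, -0.788, -0.001], [0.002, 0.002, -1.0]]
wrist_force: [0.4, -0.2, 0.3]
grip_width: 0.701
finger_force: 0.0
```

```bash
python3 -c "
from h import *
go([.573,-.1166,.070],38)
s=snapshot('wrist');save('w3',s['color'])
print(proj(s,[.573,-.1166,.096]))"
```

```text
t 5.45 pos [ 0.5756 -0.1172  0.0749] psi 38.027050201893914 j [-0.29  0.13  1.92  0.    1.09  0.61] F [ 0.4 -0.2  0.3] w 0.7011640969206492
shift [-0.0017 -0.0021  0.0049] turn [ 0.0022 -0.0016  0.0005]
[[313.05849524 289.15680265]]
```

View pics/w3.png

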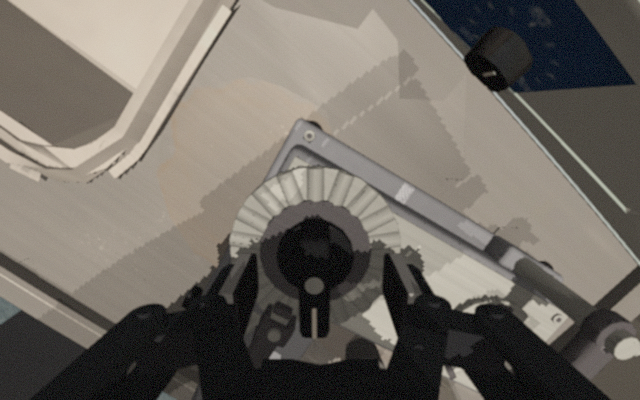

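The bar (x≈314) stands between the fingers, parallel to them; I shift 2 mm sideways and close.

{"name": "play_rows", "arguments": {
  "plan": [
    [[-0.002,-0.002,0.004],[0,0,0],0.3],
    [[-0.002,-0.002,0.004],[0,0,0],0.3],
    [[-0.002,-0.002,0.004],[0,0,0],0.5],
    [[-0.002,-0.002,0.004],[0,0,0],0.7],
    [[-0.002,-0.002,0.004],[0,0,0],0.8],
    [[-0.002,-0.002,0.004],[0,0,0],1],
    [[-0.002,-0.002,0.004],[0,0,0],1],
    [[-0.002,-0.002,0.004],[0,0,0],1]
  ]
}}

```text
time: 6.3
ee_pos: [0.572, -0.1166, 0.0698]
tool_rot: [[0.788, 0.616, 0.0], [0.616, -0.788, -0.0], [0.0, 0.0, -1.0]]
wrist_force: [-2.5, 0.0, 4.6]
grip_width: 0.245
finger_force: 58.8
```

```bash
python3 -c "
from h import *
go([.573,-.1166,.070],-22)
o=get_obs();print(o['moment'],o['finger_force'])"
```

```text
t 6.3 pos [ 0.572  -0.1166  0.0698] psi 38.03467601869724 j [-0.29  0.13  1.93 -0.    1.08  0.61] F [-2.5  0.   4.6] w 0.24510763548817155
shift [ 0.0008  0.0006 -0.0002] turn [ 2.0000e-04 -3.0000e-04  1.0478e+00]
[0.03676579 0.36606121 0.01103431] 58.80681574344635
```

```bash
cat > wl.py <<'E'
from h import *
s=snapshot('wrist');im=s['color'];save('wx',im)
m=(im.min(2)>110).astype(np.uint8)
n,l,st,c=cv2.connectedComponentsWithStats(m[255:350,285:345])
for i in range(1,n):
    if st[i,4]>15:
        ys,xs=np.nonzero(l==i); w=cv2.fitLine(np.c_[xs,ys].astype(np.float32),2,0,.01,.01).ravel()
        print(st[i]+[285,255,0,0,0],c[i]+[285,255],w[:2])
print(proj(s,[.573,-.1166,.096]))
for r in range(265,345,5): print(r,"".join('#' if v<30 else '+' if v<60 else '-' if v<120 else 'W' for v in im[r,270:365].max(1)))
E
python3 wl.py
```

```text
[[319.20417509 290.79394839]]
265 #########++----------+++########################+################+#############+-----------+###
270 +######++----------+++#########################+###############################++------------+#
275 +#####++-----------+#############+##############################################++-----------+#
280 #####++-----------+#######################+++-----------+++#############+########++-----------+
285 ####++-----------++#######+############++-------------------++####################++-----------
290 ############+-----+##########++++#+#####+------------------++######++++++#########+-----+######
295 #+############++--+##+######++++++###########++------+++###########++++++#########+---+########
300 +#######+#####+############+---++++################################+++++++#######+########+####
305 ######+###################+------++############################+#+-------++#####+##############
310 #########+################+-------+############++--+++#+####++####+--------+###################
315 #####################+###++------+++###########+--W--+###########++--------+###################
320 ###################+######+##++---++###########---W--+###########+---------+#################+#
325 ###############+#########+++++-----+#####+#####+-----+###########+----------+++################
330 +#################++++##+#++++-----+###########+-----+###########+-----------+##+++############
335 #########+#######+++++++#++--------++##########+-----+##########+------------------+###########
340 ##################++++++---------------++++####+-----+#++#++++----------------------++####+####
```

The bar is aligned (white line vertical at column 319, fingers symmetric about it). Turn to the first click.

{"name": "play_rows", "arguments": {
  "plan": [
    [[0,0,0],[0,0,0.05],1],
    [[0,0,0],[0,0,0.1],1],
    [[0,0,0],[0,0,0.15],1],
    [[0,0,0],[0,0,0.2],1],
    [[0,0,0],[0,0,0.25],1],
    [[0,0,0],[0,0,0.3],1],
    [[0,0,0],[0,0,0.35],1],
    [[0,0,0],[0,0,0.35],1]
  ]
}}

```text
time: 7.15
ee_pos: [0.572, -0.1166, 0.0697]
tool_rot: [[0.951, 0.308, 0.0], [0.308, -0.951, -0.0], [0.0, 0.0, -1.0]]
wrist_force: [-1.7, 0.2, 5.5]
grip_width: 0.246
finger_force: 59.0
```

```bash
python3 -c "
from h import *
go([.573,-.1166,.070],-22)
o=get_obs();print(o['moment'],o['finger_force'])"; python3 wl.py | tail -7
```

```text
t 7.15 pos [ 0.572  -0.1166  0.0697] psi 17.92877308850048 j [-0.29  0.13  1.93 -0.    1.08  0.96] F [-1.7  0.2  5.5] w 0.24625268411686976
shift [ 0.0009  0.0003 -0.0003] turn [ 2.000e-04 -4.000e-04  6.969e-01]
[-0.00980649  0.385098   -0.04636502] 58.997533321380615
310 ######+##+################+------+++###########++++-++###########++-------++###################
315 ##+############+####+####++--++#+##############+-----+############+-------++###################
320 ##############+############+++++++#############+-----+###########+---------++##################
325 ##############+#######+##+++----++++###########+-----+###########+----------+##################
330 ###################+###+#++++-+---++###########+-----+###########+-----------+###++############
335 ##################+++#+++++++++#+++############+-----+##########++-------------+--+++###+######
340 #################++++++++++++++++++-++++#######+-----++#+#+++++---------------------+##########
```

{"name": "play_rows", "arguments": {
  "plan": [
    [[0,0,0],[0,0,0.05],1],
    [[0,0,0],[0,0,0.1],1],
    [[0,0,0],[0,0,0.15],1],
    [[0,0,0],[0,0,0.2],1],
    [[0,0,0],[0,0,0.25],1],
    [[0,0,0],[0,0,0.3],1],
    [[0,0,0],[0,0,0.345],1],
    [[0,0,0],[0,0,0.345],1]
  ]
}}

```text
time: 8.0
ee_pos: [0.5721, -0.1167, 0.0697]
tool_rot: [[0.999, -0.032, 0.0], [-0.032, -0.999, -0.0], [0.0, 0.0, -1.0]]
wrist_force: [-1.6, -0.7, 4.8]
grip_width: 0.245
finger_force: 59.0
```

{"name": "play_rows", "arguments": {
  "plan": [
    [[0,0,0],[0,0,0.05],1],
    [[0,0,0],[0,0,0.1],1],
    [[0,0,0],[0,0,0.15],1],
    [[0,0,0],[0,0,0.2],1],
    [[0,0,0],[0,0,0.25],1],
    [[0,0,0],[0,0,0.3],1],
    [[0,0,0],[0,0,0.352],1],
    [[0,0,0],[0,0,0.352],1]
  ]
}}

```text
time: 8.8
ee_pos: [0.572, -0.1168, 0.0697]
tool_rot: [[0.927, -0.375, 0.0], [-0.375, -0.927, -0.001], [0.001, 0.0, -1.0]]
wrist_force: [-1.8, -1.2, 4.5]
grip_width: 0.246
finger_force: 59.0
```

```bash
python3 -c "
from h import *
go([.573,-.1166,.070],-22)
o=get_obs();print(o['moment'],o['finger_force'])
t=snapshot('top');s=snapshot('side')
a=cv2.resize(t['color'][140:250,350:470],None,fx=4,fy=4,interpolation=cv2.INTER_CUBIC)[:400,:]
w=snapshot('wrist')['color'][150:350,220:420]
save('fin',np.hstack([cv2.resize(w,(400,400)),a[:,:400]]))"; python3 wl.py | tail -7
```

```text
t 8.8 pos [ 0.572  -0.1168  0.0697] psi -22.008030680641017 j [-0.29  0.13  1.93 -0.    1.08  1.66] F [-1.8 -1.2  4.5] w 0.2457572633541782
shift [ 0.0008 -0.0005 -0.0003] turn [ 0.0003 -0.0006 -0.0001]
[-0.03592444  0.33940749 -0.03775452] 58.98906469345093
310 ####+##############+######+-------++#########+##++-++#############+-------+###+##############+#
315 +############+###########++-------++###########+-----+############--------+#########+##########
320 ################+########+---------+###########+-----+###########+----+++++#+#####++###########
325 #######################+----WWWWWW--###########+-----+#############+++++#+######+##############
330 #+#################+##+--WWWWWWWWW--+##########+-----+##############+#+++++++####++############
335 #################+------WWWWWWWWWWW--##########+-----+#############++++++++++#+##++############
340 ################+-WWWWWWWWWWWWWWWWWWW---+######+-----+#########+#++#+#+++#+++++++++++##########
```

View pics/fin.png

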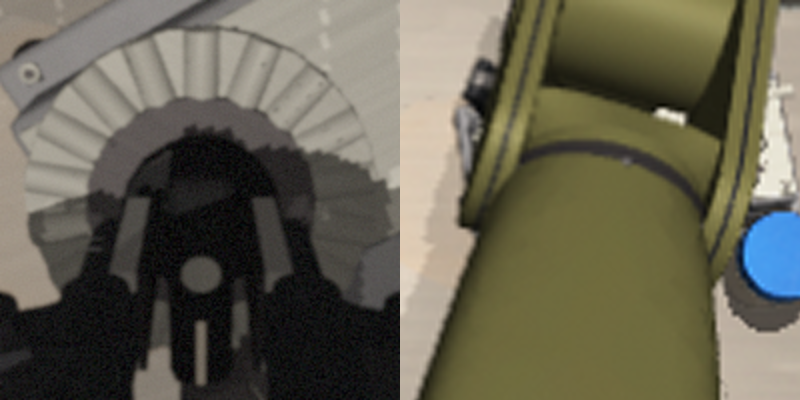

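The bar is still in the jaws with its line vertical. The plate has turned 60.0° from home with low forces. I hand in.

```bash
python3 -c "
from h import *
print(sign_off())"
```

```text
the job is handed in; nothing more can be done
None
```

The job is handed in: the index arm is pressed down and latched, and the plate is turned 60.0° clockwise to the third click with the gripper still holding the bar knob. I saw no contact with the loose things, though I took no final picture of them or of the latch.

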